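Close the sizing gauge on a peeled sweet potato

TASK

Measure the thickness of the peeled sweet potato: lay it on the base of the sizing gauge between the two jaws, lengthwise along the jaws, and let go of it. Then slide the moving jaw towards the fixed stop until the potato is nipped squarely between both, press it snug on the potato with about 8 N for half a second (never more than 12 N, and without rocking the jaw askew on its beam), and leave the jaw closed on the potato with your hand off. Do not disturb the other things on the worktop.

Things in the scene. Friction and masses are not known exactly. Their poses are not given: they have to be found in the camera images.
- potato_mid (a point): Centre of the peeled sweet potato (25 mm above its underside): pale orange, eight-sided from the peeler, 140 mm long along its x axis, 50 mm across the flats and high over its middle 50 mm, tapering to both ends, 0.2 to 0.34 kg. It lies on the chopping board beside a thinner carrot and a cucumber (their places change) and is the thickest of the three.
- potato: The same sweet potato; origin at the middle of its underside, x along its length.
- gauge: Sizing gauge, fixed: wooden base 175 x 250 mm, its top (the bed) 12 mm above the origin. Origin: on the worktop, middle of the measuring place. y runs along the beam from stop to sliding jaw; x from the open side to the beam, a bar at x = 100 mm. Stop and jaw reach over the bed to x = -47 and -52 mm, up to 55 mm high. The potato belongs here: length along x, centre within 30 mm of x = 0, 37 mm up.
- stop: Fixed stop of the gauge, an aluminium block; same origin and axes as the gauge, block from y = -103 to -85 mm. A white nose, 85 mm wide, stands out of its front, set by hand to a different length each time: its flat face, which the potato must meet, lies anywhere from y = -75 to -51 mm. This setting is not reported and is not to be changed.
- jaw_slide (a joint): Travel of the sliding jaw towards the stop, in m (0 to 0.11). Its measuring face is flat, parallel to the stop, at gauge y = 75 mm minus this value. It drags on its beam with about 3 N and stays where it is left.
- jaw_grip (a point): Point on the thumb tab of the sliding jaw, over the beam: gauge x = 100 mm, y = 82 mm minus the joint value, 58 mm up. The ribbed aluminium tab is 14 mm thick along y, 24 mm along x, and stands from 32 to 76 mm above the worktop on a carriage 44 mm (y) by 32 mm (x). It can be pinched or pushed.
- jaw: The sliding jaw with its tab; origin on the worktop under the tab, axes as the gauge when it is square. It can rock on the beam about the upright axis through the tab against a springy fit of 60 N m per rad: the potato touches it about 100 mm from that axis, so it rocks about 0.0017 rad per newton pressed, and springs back.
- carrot_mid (a point): Carrot, 160 mm long, 28 mm thick, on the board; its centre, 14 mm above its underside. Leave it alone.
- cucumber_mid (a point): Dark green cucumber, 170 mm long, 42 mm thick, on the board; its centre, 21 mm above its underside. Leave it alone.
- board: Chopping board, fixed, 240 (x) x 280 (y) x 15 mm; origin under its centre.
- lemon_mid (a point): Lemon, 75 mm long, 54 mm thick; its centre. Leave it alone.
- lime_mid (a point): Lime, 58 mm long, 48 mm thick; its centre. Leave it alone.
- tomato: Tomato, 72 mm across, 56 mm high; origin at its underside. Leave it alone.
- peeler: Peeler with black handle, 140 mm long, 14 mm high, lying flat; origin at its underside. Leave it alone.
Things that resemble listed ones, but are neither listed nor needed, are in the scene too. Of the things that look like the potato, the smallest one is meant.

How it is judged:
By the outcome, as a careful person would: the job done as asked, in the order asked, and still so for the second after the job is handed in, with the robot touching nothing.
It also fails if it takes over 72 s, if anything falls off the work surface, if the arm or the gripper's body presses on something with over 40 N, if the wrist force passes 120 N, or if a joint passes its speed limit or range.

ROBOT

A 6-joint arm with a two-finger parallel gripper is mounted at the origin on the work surface. World frame = base frame: x ahead of the robot, y to its left, z up, the work surface at z = 0. Lengths are in mm, angles in rad, forces in N, time in s.
With the tool pointing down it reaches from about 350 to 975 mm from the base axis. Payload 7.1 kg.
Tool frame: the origin (TCP) lies at the very end of the fingers, on their centre line; the grasp point (between the pads) lies 19 mm behind it (ctrl.grip_depth is the distance from the TCP to the grasp point, in mm); x points along the fingers, z is the direction in which the jaws open and shut, and the axes are right-handed (so a half turn about x gives the same grasp; the last joint's range is limited). The gripper opens to 88 mm and grips with 3 to 60 N. Pads are 20 mm wide; open, the fingers measure 115 mm over their backs; the gripper's body (75 mm by 178 mm) begins 61 mm behind the grasp point.
Start: joints at [1.292, 0.423, 1.63, -0, 1.089, -0.019], TCP at [160.523, 604.017, 222.675] pointing down, gripper open.
Joint ranges: [-3, 3], [-0.9, 2.11], [0.09, 2.58], [-1.31, 4.45], [0.11, 2.69], [-2.54, 2.54]. Speed limits (rad/s): [2.39, 2.39, 3.01, 3.14, 3.14, 3.14].

INTERFACE

Orientations are given as a rotation vector (axis times angle).
In Python, from workcell import ctrl gives the robot as it stands. The module is installed in compiled form; this text tells all that it offers.
- The arm moves only by the tool send_rows, never from a script. Its argument "rows" is a list of rows, each a list of 4 numbers: the shift along the tool's x, y, z in mm, then the turn about the tool's x in rad. In form: [[x, y, z, turn], ...]. A call has 1 to 10 rows; each row shifts and turns the pose as measured when the row begins, along the tool's axes as they then stand; what a row does not reach is not made up. A row lasts 1/12 s, in which the tool goes at most 41.7 mm and 7.16 degrees, less where a joint would pass 70% of its speed; a pose out of reach is approached as far as the arm can. A call with a gripper value outside its range is refused whole. "fingers" is the opening, from 0 (shut) to 1 (fully open), set as the call begins (left out, the last holds). The fingers move at their own pace and stop on an object; the grip force is fixed at half the most. Time passes only in rows, so rows that do not move let the fingers close. It gives the time, the measured TCP pose, the force and the opening at its end, in the units of the state.
- ctrl.get_obs(): the state, without advancing time (a new reading comes with each control period).
- ctrl.get_image(name): name is "side" or "top"; returns a dict with "img" (420x560x3 uint8, red, green, blue), "depth" (420x560 float32, mm along the optical axis (not along the pixel's ray), 0 where there is no reading), "mtx" (3x3 intrinsics, pixels), "world_from_camera" (4x4, takes a point from camera to world coordinates). Camera axes: x right, y down, z forward; pixel columns grow to the right and rows downward; lengths in mm; the calibration is good to about 2 mm. A picture is of the moment at which its call begins.
- ctrl.close_job(): hands the job in, once; it reports no verdict.
The state is a dict: "t": time; "qpos": joint angles; "qvel": joint speeds; "joint_torque": joint torques, N m; "ee_pos": TCP position; "orientation": TCP orientation; "ft_force": force on the tool from outside, world axes, zero at the start; "moment": the same for the moment, N m; "width": finger opening in mm.
Only numpy, scipy, OpenCV 4.12 (cv2) and the standard library are available. Lean on these libraries where they do the work, as an engineer would, in place of code of your own. Each camera call takes 0.05 s, during which the arm holds its last target.

## Working session

There is one attempt and no reset: what is moved stays moved. The work goes in short steps, Python scripts to look and compute and a tool call to move; the robot and the scene stay as the last step left them, time stands still between calls to the robot, and variables do not carry over. Pictures are saved under pics/ and viewed, and the job is handed in when it is done.

Besides the shell and the picture viewer there is one more tool, called after ">>>" as name(argument=value, ...) on one line, values as JSON. send_rows: Moves the arm, as the interface text tells. Its arguments: {"type":"object","properties":{"rows":{"type":"array"},"fingers":{"type":"number"}},"required":["rows"]}

```bash
mkdir -p pics
cat > h.py <<'E'
import numpy as np, cv2, pickle
from workcell import ctrl
def snap(name,tag):
    d=ctrl.get_image(name); pickle.dump(d,open(f'{tag}.pkl','wb'))
    cv2.imwrite(f'pics/{tag}.png',cv2.cvtColor(d['img'],cv2.COLOR_RGB2BGR)); return d
def cloud(d):
    z=d['depth'].astype(float);K=d['mtx'];h,w=z.shape
    u,v=np.meshgrid(np.arange(w),np.arange(h))
    p=np.stack([(u-K[0,2])*z/K[0,0],(v-K[1,2])*z/K[1,1],z,np.ones_like(z)],-1)
    P=(p@d['world_from_camera'].T)[...,:3]; P[z<=0]=np.nan; return P
def crop(d,u0,v0,u1,v1,s,tag):
    c=d['img'][v0:v1,u0:u1]; cv2.imwrite(f'pics/{tag}.png',cv2.cvtColor(cv2.resize(c,None,fx=s,fy=s,interpolation=cv2.INTER_CUBIC),cv2.COLOR_RGB2BGR))
E
python3 - <<'E'
from h import *
print(ctrl.get_obs())
for n in('top','side'):
    d=snap(n,n+'0');print(d['world_from_camera'].round(3),d['mtx'])
E
```

```text
{'t': 0.0, 'qpos': array([ 1.29200770e+00,  4.23825040e-01,  1.63067106e+00, -1.44301837e-05,
        1.08860296e+00, -1.89709177e-02]), 'qvel': array([-2.64043643e-04, -5.15344481e-04, -1.73696022e-05, -6.13385573e-05,
       -9.22688169e-04,  4.34896002e-05]), 'joint_torque': array([ 4.05943429e-04, -5.44618213e+01, -2.73666877e+01,  6.44867029e-02,
        2.27453263e-02, -1.32695227e-04]), 'ee_pos': array([160.37588731, 603.50659458, 221.91900596]), 'orientation': array([-1.01663826,  1.32220656,  1.01512883]), 'ft_force': array([ 0.9149285 ,  0.58082273, -0.19938146]), 'moment': array([-0.04325467, -0.0144905 ,  0.02980444]), 'width': 87.74811170085921}
[[-2.600000e-02 -9.880000e-01  1.550000e-01  3.073710e+02]
 [-9.990000e-01  2.100000e-02 -2.800000e-02 -7.268900e+01]
 [ 2.500000e-02 -1.560000e-01 -9.880000e-01  1.340161e+03]
 [ 0.000000e+00  0.000000e+00  0.000000e+00  1.000000e+00]] [[416.39827954   0.         282.03308102]
 [  0.         416.39827954 215.96763734]
 [  0.           0.           1.        ]]
[[ 7.22000e-01 -3.60000e-01  5.91000e-01 -2.26973e+02]
 [-6.92000e-01 -3.80000e-01  6.14000e-01 -8.34170e+02]
 [ 4.00000e-03 -8.52000e-01 -5.23000e-01  6.97914e+02]
 [ 0.00000e+00  0.00000e+00  0.00000e+00  1.00000e+00]] [[501.1755932    0.         285.87735728]
 [  0.         501.1755932  205.27560859]
 [  0.           0.           1.        ]]
```

View pics/top0.png

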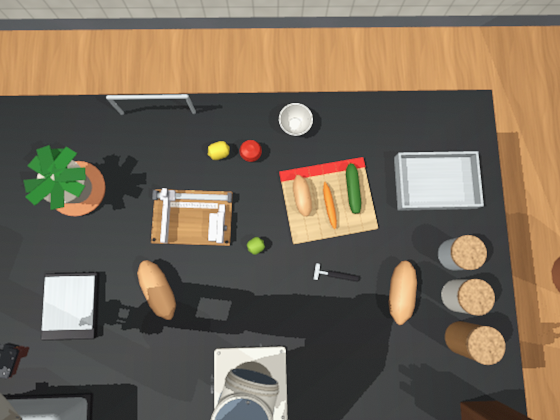

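View pics/side0.png

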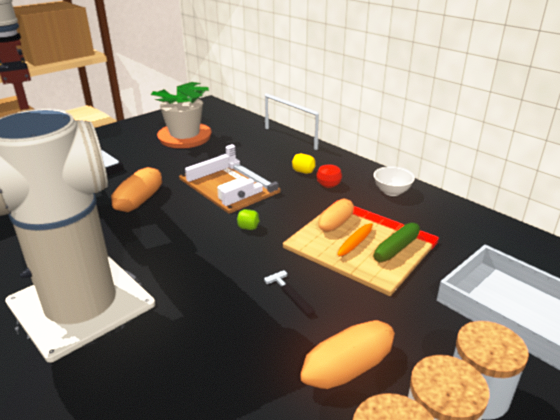

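Run:
```python
from h import *
d=pickle.load(open('top0.pkl','rb'))
crop(d,140,175,250,255,7,'gz'); crop(d,270,150,385,250,6,'bz')
d=pickle.load(open('side0.pkl','rb'));crop(d,170,135,290,220,6,'gs')
```

```text
(no output)
```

View pics/gz.png

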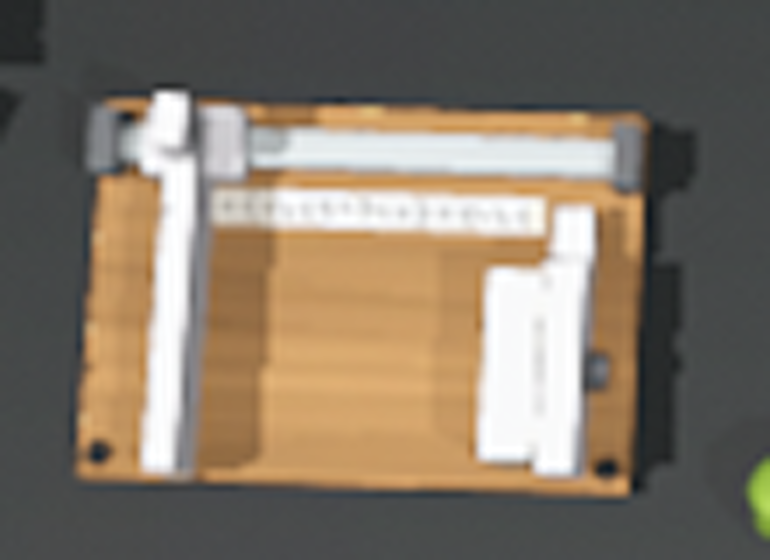

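View pics/bz.png

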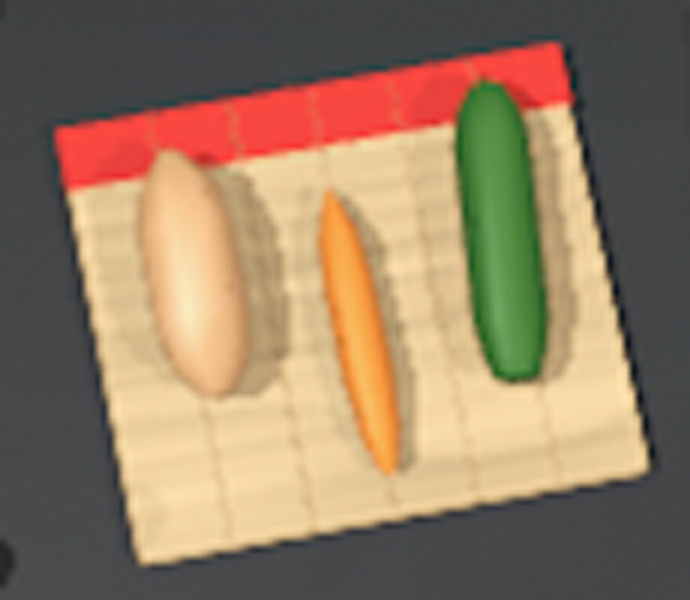

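View pics/gs.png

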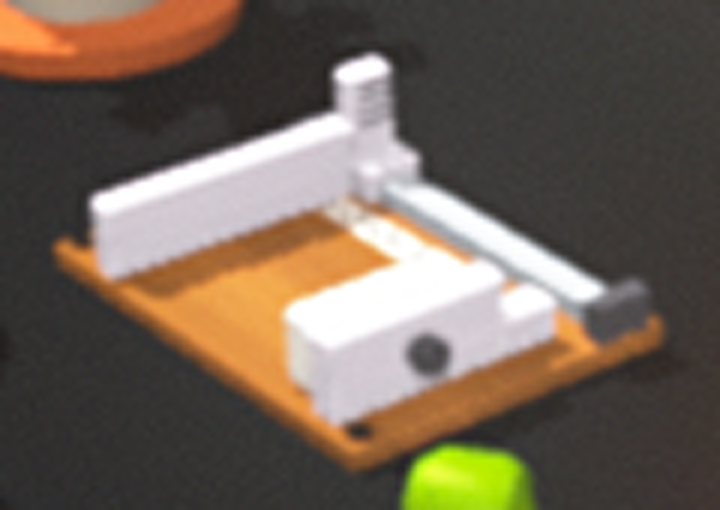

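Lookalikes: board (302,195), left (157,290), right (403,292). The first is the smallest and lies on the board next to the carrot and cucumber, and the crop confirms the pale, faceted shape. In the top view the gauge has its sliding jaw (with tab) on the left (165,215), and the stop with its white nose on the right (217,225).

Run:
```python
from h import *
for n in('top','side'):
    d=pickle.load(open(n+'0.pkl','rb'));P=cloud(d);hsv=cv2.cvtColor(d['img'],cv2.COLOR_RGB2HSV)
    H,S,V=[hsv[...,i].astype(int) for i in range(3)]
    if n=='top':
        r=lambda u0,v0,u1,v1:(slice(v0,v1),slice(u0,u1)); G=r(145,180,240,255);B=r(285,165,322,222)
    else:
        r=lambda u0,v0,u1,v1:(slice(v0,v1),slice(u0,u1)); G=r(170,140,285,215);B=r(310,190,360,240)
    g=P[G].reshape(-1,3); s=S[G].ravel(); hh=H[G].ravel()
    ok=~np.isnan(g[:,0])
    w=ok&(s>90)&(hh<25)&(abs(g[:,2]-12)<8)
    R=cv2.minAreaRect(g[w,:2].astype(np.float32)); print(n,'base',R,np.median(g[w,2]),w.sum())
    for lo,hi in((42,65),(65,90),(25,40)):
        m=ok&(g[:,2]>lo)&(g[:,2]<hi); print(lo,hi,m.sum(),cv2.minAreaRect(g[m,:2].astype(np.float32)) if m.sum()>3 else '')
    b=P[B].reshape(-1,3);m=(b[:,2]>26)
    q=b[m]; print('pot',m.sum(),q.mean(0),np.nanmax(q[:,2]),cv2.minAreaRect(q[:,:2].astype(np.float32)))
    print('board z',np.nanmedian(b[~m,2]))
```

```text
top base ((520.6581420898438, 179.98028564453125), (254.0321502685547, 177.79544067382812), 86.70828247070312) 11.602176348292915 2381
42 65 651 ((513.9776611328125, 164.35848999023438), (199.62551879882812, 159.8440704345703), 86.87881469726562)
65 90 43 ((590.08984375, 252.44700622558594), (14.217950820922852, 23.21550178527832), 86.29759979248047)
25 40 378 ((519.5696411132812, 176.70262145996094), (248.8280029296875, 166.79185485839844), 88.37357330322266)
pot 567 [ 574.14383327 -175.03201743   57.71906555] 74.66384855660999 ((579.023681640625, -176.04180908203125), (137.01258850097656, 50.0488166809082), 9.531274795532227)
board z 14.867864702355519
side base ((529.1797485351562, 288.55950927734375), (481.8470458984375, 190.2499237060547), 83.5279769897461) 8.934883894889424 1278
42 65 642 ((462.24029541015625, 127.0101547241211), (338.7066955566406, 156.8809356689453), 66.84082794189453)
65 90 34 ((585.9796142578125, 252.57203674316406), (18.281869888305664, 25.333724975585938), 80.51158142089844)
25 40 535 ((510.8084411621094, 131.47720336914062), (353.6567687988281, 179.7777557373047), 83.57113647460938)
pot 824 [ 556.93154829 -196.27528773   49.30836137] 65.82892991129586 ((553.1777954101562, -200.47210693359375), (150.99050903320312, 94.99820709228516), 49.448577880859375)
board z -0.32284776442912744
```

Run:
```python
from h import *
a=np.radians(-3.25);X=np.array([np.cos(a),np.sin(a)]);Y=np.array([-np.sin(a),np.cos(a)]);o=np.array([485.6,176.3])
for n,G in(('top',(145,180,240,255)),('side',(170,140,285,215))):
    d=pickle.load(open(n+'0.pkl','rb'));P=cloud(d)[G[1]:G[3],G[0]:G[2]].reshape(-1,3)
    P=P[P[:,2]>-100];q=np.c_[(P[:,:2]-o)@X,(P[:,:2]-o)@Y,P[:,2]]
    m=(q[:,2]>46)&(q[:,2]<62)&(q[:,0]<70)
    j=q[m&(q[:,1]>20)];s=q[m&(q[:,1]<0)]
    print(n)
    for nm,k in(('jaw',j),('stop',s)):
        for lo,hi in((-60,-20),(-20,20),(20,60)):
            t=k[(k[:,0]>lo)&(k[:,0]<hi)]
            if len(t):print(nm,lo,len(t),np.percentile(t[:,1],[1,5,95,99]).round(1),'z',np.median(t[:,2]).round(1))
        print(nm,'x',np.percentile(k[:,0],[0,1,99]).round(1))
    t=q[(q[:,2]>66)];print('tab',t.min(0),t.max(0),np.median(t,0))
    b=q[(abs(q[:,2]-12)<5)];print('base',b.min(0),b.max(0))
    nose=q[(q[:,2]>25)&(q[:,1]<-30)&(q[:,1]>-85)&(q[:,0]<60)];print('nose',len(nose),np.percentile(nose,[1,50,99],axis=0).round(1))
```

```text
top
jaw -60 44 [74.3 75.  88.  89.3] z 50.6
jaw -20 60 [74.2 75.  88.2 88.9] z 50.1
jaw 20 63 [73.8 75.1 88.2 89.4] z 49.6
jaw x [-51.1 -50.7  68.1]
stop -60 109 [-101.  -100.4  -60.4  -59.6] z 53.1
stop -20 175 [-101.6 -100.9  -60.9  -58.7] z 52.8
stop 20 107 [-100.9  -99.8  -60.1  -58.7] z 53.3
stop x [-45.8 -45.1  45. ]
tab [88.439399   74.76905913 66.28771929] [111.57892737  89.06865496  81.03244061] [100.4668954   81.44539742  73.4575282 ]
base [ -83.9445416 -150.4513862    7.0061155] [151.30287631 160.6897548   16.99224337]
nose 238 [[-41.6 -84.6  33.9]
 [ -0.6 -71.7  51.5]
 [ 49.4 -58.5  57.9]]
side
jaw -60 34 [72.3 72.9 89.6 91.4] z 48.6
jaw -20 31 [72.6 74.  88.4 90.2] z 48.6
jaw 20 37 [71.2 73.3 87.6 88. ] z 48.1
jaw x [-55.8 -54.5  67.7]
stop -60 105 [-211.9 -103.6  -61.4  -58.9] z 50.4
stop -20 129 [-102.3 -101.3  -59.8  -58.6] z 50.0
stop 20 65 [-104.  -101.9  -60.6  -58.4] z 50.0
stop x [-63.6 -49.2  43.3]
tab [82.30895493 71.95009963 66.195793  ] [109.15186378  89.84019308  73.82136078] [95.55122947 79.51607018 70.60045408]
base [ -57.80715055 -122.68398993    7.00236748] [131.66756245 354.76887523  16.98771264]
nose 165 [[-48.  -84.7  26.8]
 [ -9.9 -69.5  48.9]
 [ 48.6 -57.6  51.9]]
```

```bash
cat >> h.py <<'E'
from scipy.spatial.transform import Rotation as Ro
def go(target,zdir_deg):
    o=ctrl.get_obs();R=Ro.from_rotvec(o['orientation']).as_matrix();p=o['ee_pos']
    want=np.radians(zdir_deg);z=R[:,2];cur=np.arctan2(z[1],z[0])
    dy=(want-cur+np.pi/2)%np.pi-np.pi/2
    # yaw +dy about world z == -dy about tool x (down)
    turn=-dy if R[2,0]<0 else dy
    R2=Ro.from_euler('z',dy).as_matrix()@R
    d=np.array(target)-p
    print('t',round(o['t'],2),'p',p.round(1),'F',o['ft_force'].round(2),'w',round(o['width'],1),'q6',o['qpos'][5].round(2))
    print('axes',R.round(3).tolist());print('zang',np.degrees(cur).round(2),'turn',round(turn,4),'shift now-axes',(R.T@d).round(1),'after-turn axes',(R2.T@d).round(1),'world d',d.round(1))
E
python3 - <<'E'
from h import *
go([579,-176,150],99.5)
for n in('top',):
    d=pickle.load(open('top0.pkl','rb'));P=cloud(d)
    b=P[160:225,280:325].reshape(-1,3);b=b[b[:,2]>40]
    c=b[:,:2].mean(0);q=b[:,:2]-c;U,S,V=np.linalg.svd(q,full_matrices=False);print('pot hi',c,V[0],np.degrees(np.arctan2(V[0,1],V[0,0])),cv2.minAreaRect(b[:,:2].astype(np.float32)))
    f=P[90:120,100:205].reshape(-1,3);f=f[f[:,2]>30];print('faucet',f.min(0),f.max(0))
E
```

```text
t 0.1 p [160.4 603.6 222. ] F [0.67 0.08 0.16] w 87.5 q6 -0.02
axes [[-0.0, -0.966, 0.257], [-0.001, 0.257, 0.966], [-1.0, 0.0, -0.001]]
zang 75.11 turn -0.4256 shift now-axes [  72.8 -604.8 -645.8] after-turn axes [  73.1 -284.2 -837.9] world d [ 418.6 -779.6  -72. ]
pot hi [ 574.49371774 -175.37118309] [-0.98489775 -0.17313702] -170.0297374165368 ((579.040283203125, -176.12445068359375), (137.00636291503906, 50.00801467895508), 9.279677391052246)
faucet [872.57813035 170.23169168  31.47557782] [888.85929396 420.59601802 131.25678319]
```

>>> send_rows(rows=[[0,0,0,-0.106],[0,0,0,-0.106],[0,0,0,-0.106],[0,0,0,-0.106],[0,-12.9,-38.1,0],[0,-12.9,-38.1,0],[0,-12.9,-38.1,0],[0,-12.9,-38.1,0],[0,-12.9,-38.1,0],[0,-12.9,-38.1,0]], fingers=0.9)

```text
t: 0.93
ee_pos: [277.8, 389.9, 217.8]
orientation: [-1.354, 1.115, 1.353]
ft_force: [0.7, 1.0, 0.6]
width: 79.1
```

>>> send_rows(rows=[[0,-12.9,-38.1,0],[0,-12.9,-38.1,0],[0,-12.9,-38.1,0],[0,-12.9,-38.1,0],[0,-12.9,-38.1,0],[0,-12.9,-38.1,0],[0,-12.9,-38.1,0],[0,-12.9,-38.1,0],[0,-12.9,-38.1,0],[0,-12.9,-38.1,0]])

```text
t: 1.77
ee_pos: [480.7, 25.7, 218.3]
orientation: [-1.356, 1.115, 1.355]
ft_force: [0.9, 0.0, -0.7]
width: 79.4
```

```bash
python3 -c "
from h import *
go([577.5,-175.8,150],99.5)"
```

```text
t 1.77 p [480.7  25.7 218.3] F [ 0.94  0.   -0.72] w 79.4 q6 -1.73
axes [[-0.004, -0.98, -0.198], [-0.005, -0.198, 0.98], [-1.0, 0.004, -0.004]]
zang 101.41 turn 0.0333 shift now-axes [  69.   -55.3 -216.4] after-turn axes [  68.9  -62.5 -214.4] world d [  96.8 -201.5  -68.3]
```

>>> send_rows(rows=[[0,0,0,0.033],[10,-10.4,-35.7,0],[10,-10.4,-35.7,0],[10,-10.4,-35.7,0],[10,-10.4,-35.7,0],[10,-10.4,-35.7,0],[10,-10.4,-35.7,0],[0,0,0,0]])

```text
t: 2.43
ee_pos: [581.8, -191.3, 156.3]
orientation: [-1.328, 1.135, 1.322]
ft_force: [-0.6, 0.2, 0.3]
width: 78.9
```

```bash
python3 -c "
from h import *
go([577.5,-175.8,22],99.5)
d=snap('top','top1');crop(d,270,150,385,250,6,'bz1')
d=snap('side','side1')"
```

```text
t 2.43 p [ 581.8 -191.3  156.3] F [-0.65  0.22  0.28] w 78.9 q6 -2.06
axes [[-0.0, -0.988, -0.157], [-0.006, -0.157, 0.988], [-1.0, 0.001, -0.005]]
zang 99.04 turn -0.008 shift now-axes [134.2   1.6  16.7] after-turn axes [134.2   1.5  16.7] world d [  -4.3   15.5 -134.3]
```

View pics/side1.png

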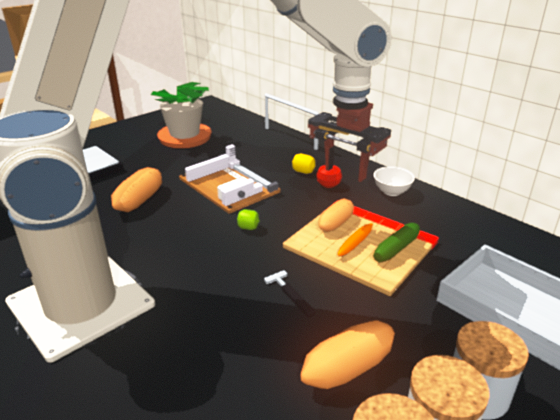

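The gripper is above the board around (355,150), with nothing touched. It overshot by about 16 mm, so I correct that before going down.

>>> send_rows(rows=[[15,0.8,9,-0.008],[15,0.8,7,0],[0,0,0,0],[0,0,0,0]])

```text
t: 2.87
ee_pos: [573.6, -167.7, 127.5]
orientation: [-1.332, 1.129, 1.334]
ft_force: [-0.2, -0.2, 0.4]
width: 79.1
```

```bash
python3 -c "
from h import *
go([577.5,-175.8,22],99.5)"
```

```text
t 2.87 p [ 573.6 -167.7  127.5] F [-0.15 -0.17  0.38] w 79.1 q6 -2.04
axes [[-0.003, -0.986, -0.168], [-0.002, -0.168, 0.986], [-1.0, 0.004, -0.002]]
zang 99.65 turn 0.0026 shift now-axes [105.6  -2.8  -8.4] after-turn axes [105.6  -2.9  -8.4] world d [   3.9   -8.1 -105.5]
```

>>> send_rows(rows=[[10,-1.5,-4,0],[15,-1,-3,0],[15,0,-1,0],[10,0,0,0],[5,0,0,0],[0,0,0,0],[0,0,0,0]])

```text
t: 3.45
ee_pos: [579.5, -175.1, 70.7]
orientation: [-1.338, 1.126, 1.332]
ft_force: [-0.0, 0.4, -0.7]
width: 78.9
```

```bash
python3 -c "
from h import *
go([577.5,-175.8,22],99.5)"
```

```text
t 3.45 p [ 579.5 -175.1   70.7] F [-0.05  0.36 -0.68] w 78.9 q6 -2.05
axes [[0.001, -0.985, -0.171], [-0.004, -0.171, 0.985], [-1.0, -0.0, -0.004]]
zang 99.83 turn 0.0057 shift now-axes [48.7  2.1 -0.1] after-turn axes [48.7  2.1 -0.1] world d [ -2.   -0.7 -48.7]
```

>>> send_rows(rows=[[12,1,0,0],[12,1,0,0],[12,0,0,0],[7,0,0,0],[3,0,0,0],[0,0,0,0],[0,0,0,0]])

```text
t: 4.03
ee_pos: [577.7, -176.0, 20.1]
orientation: [-1.338, 1.125, 1.331]
ft_force: [-0.1, 0.5, 0.8]
width: 79.0
```

```bash
python3 -c "
from h import *
go([577.5,-175.8,22],99.5)
d=snap('top','top2');crop(d,270,150,385,250,6,'bz2')
d=snap('side','side2');crop(d,290,150,440,270,5,'bs2')"
```

```text
t 4.03 p [ 577.7 -176.    20.1] F [-0.09  0.46  0.81] w 79.0 q6 -2.05
axes [[0.002, -0.985, -0.171], [-0.004, -0.171, 0.985], [-1.0, -0.001, -0.004]]
zang 99.82 turn 0.0056 shift now-axes [-1.9  0.1  0.2] after-turn axes [-1.9  0.1  0.2] world d [-0.2  0.2  1.9]
```

View pics/bs2.png

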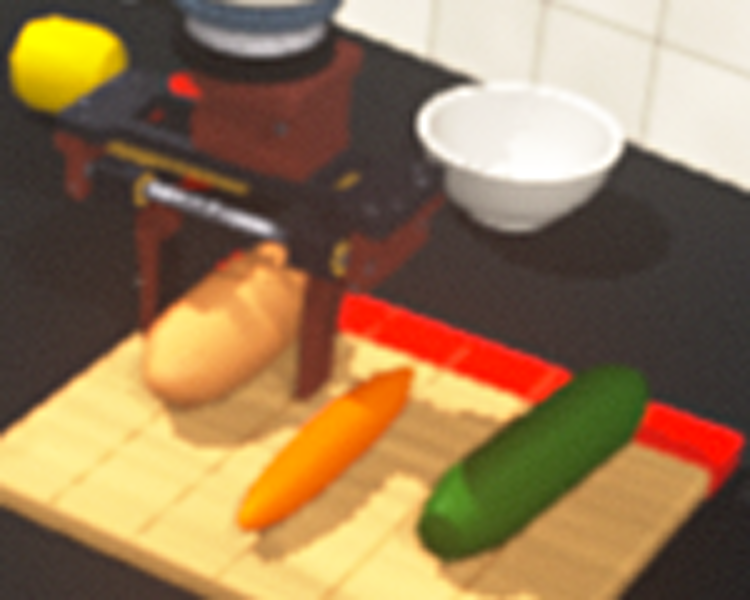

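The fingers straddle the potato at crop (150,250) and (320,340), clear of the carrot. Closing now.

>>> send_rows(rows=[[-1,0,0,0],[0,0,0,0],[0,0,0,0],[0,0,0,0],[0,0,0,0],[0,0,0,0]], fingers=0.0)

```text
t: 4.63
ee_pos: [579.1, -176.2, 23.6]
orientation: [-1.341, 1.124, 1.328]
ft_force: [-0.7, -0.2, -2.6]
width: 49.6
```

>>> send_rows(rows=[[0,0,0,0],[0,0,0,0],[-5,0,0,0],[-10,0,0,0],[-15,0,0,0],[-20,0,0,0],[-25,0,0,0],[-25,0,0,0],[-20,0,0,0],[0,0,0,0]])

```text
t: 5.47
ee_pos: [575.9, -175.0, 150.0]
orientation: [-1.336, 1.126, 1.334]
ft_force: [0.2, -0.3, -2.3]
width: 49.7
```

```bash
python3 -c "
from h import *
a=np.radians(-3.25)
t=np.array([485.6,176.3])-13*np.array([-np.sin(a),np.cos(a)]);print(t)
go([*t,150],86.75)
d=snap('side','side3');crop(d,290,80,440,200,5,'bs3')"
```

```text
[484.86299376 163.32090828]
t 5.47 p [ 575.9 -175.   150. ] F [ 0.16 -0.35 -2.26] w 49.7 q6 -2.05
axes [[-0.001, -0.985, -0.171], [-0.003, -0.171, 0.985], [-1.0, 0.001, -0.003]]
zang 99.82 turn 0.2281 shift now-axes [ -1.   32.  348.9] after-turn axes [ -0.8 110.1 332.6] world d [-91.  338.3  -0. ]
```

View pics/bs3.png

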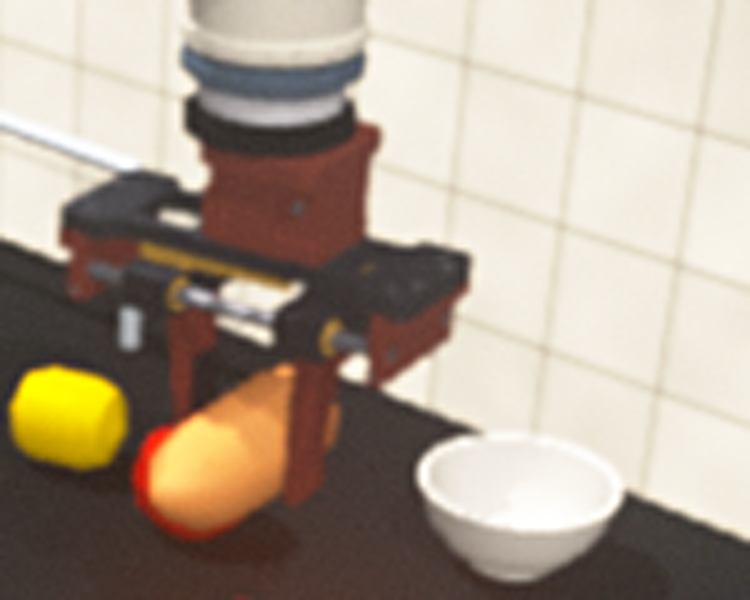

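>>> send_rows(rows=[[0,0,0,0.06],[0,0,0,0.09],[0,0,0,0.078],[0,5,15,0],[0,10,30,0],[0,11,34,0],[0,11,34,0],[0,11,34,0],[0,11,34,0],[0,11,34,0]])

```text
t: 6.35
ee_pos: [512.1, 46.6, 136.4]
orientation: [-1.146, 1.26, 1.16]
ft_force: [1.1, 0.0, -2.8]
width: 50.0
```

>>> send_rows(rows=[[0,10,30,0],[0,8,24,0],[0,6,16,0],[0,2,8,0],[0,0,0,0],[0,0,0,0]])

```text
t: 6.85
ee_pos: [483.1, 134.6, 129.4]
orientation: [-1.147, 1.267, 1.173]
ft_force: [-0.1, -0.3, -2.8]
width: 50.0
```

```bash
python3 -c "
from h import *
go([484.9,163.3,22],86.75)"
```

```text
t 6.85 p [483.1 134.6 129.4] F [-0.12 -0.28 -2.81] w 50.0 q6 -1.25
axes [[-0.028, -0.997, 0.072], [-0.005, 0.072, 0.997], [-1.0, 0.028, -0.007]]
zang 85.88 turn -0.0152 shift now-axes [107.2  -2.7  29.5] after-turn axes [107.2  -3.2  29.5] world d [   1.8   28.7 -107.4]
```

>>> send_rows(rows=[[0,0,8,-0.015],[0,-1,12,0],[0,-1,8,0],[0,0,2,0],[0,0,0,0],[0,0,0,0],[0,0,0,0]])

```text
t: 7.43
ee_pos: [489.0, 163.9, 128.2]
orientation: [-1.156, 1.262, 1.182]
ft_force: [0.4, 0.4, -3.7]
width: 49.7
```

```bash
python3 -c "
from h import *
go([484.9,163.3,22],86.75)"
```

```text
t 7.43 p [489.  163.9 128.2] F [ 0.44  0.44 -3.65] w 49.7 q6 -1.21
axes [[-0.028, -0.998, 0.06], [-0.005, 0.06, 0.998], [-1.0, 0.028, -0.007]]
zang 86.55 turn -0.0035 shift now-axes [ 1.063e+02  1.100e+00 -1.000e-01] after-turn axes [ 1.063e+02  1.100e+00 -1.000e-01] world d [  -4.1   -0.6 -106.2]
```

>>> send_rows(rows=[[10,0.5,0,-0.003],[20,0.5,0,0],[22,0,0,0],[18,0,0,0],[12,0,0,0],[5,0,0,0],[0,0,0,0],[0,0,0,0]])

```text
t: 8.1
ee_pos: [485.8, 161.8, 35.8]
orientation: [-1.158, 1.26, 1.182]
ft_force: [0.3, 0.2, -2.1]
width: 49.6
```

```bash
python3 -c "
from h import *
go([484.9,163.3,22],86.75)
d=snap('side','side4');crop(d,160,120,290,220,6,'gs4')
d=snap('top','top4');crop(d,140,170,250,255,7,'gt4')"
```

```text
t 8.1 p [485.8 161.8  35.8] F [ 0.3   0.2  -2.14] w 49.6 q6 -1.22
axes [[-0.026, -0.998, 0.058], [-0.005, 0.058, 0.998], [-1.0, 0.026, -0.007]]
zang 86.66 turn -0.0016 shift now-axes [13.8  0.6  1.5] after-turn axes [13.8  0.6  1.5] world d [ -0.9   1.5 -13.8]
```

View pics/gs4.png

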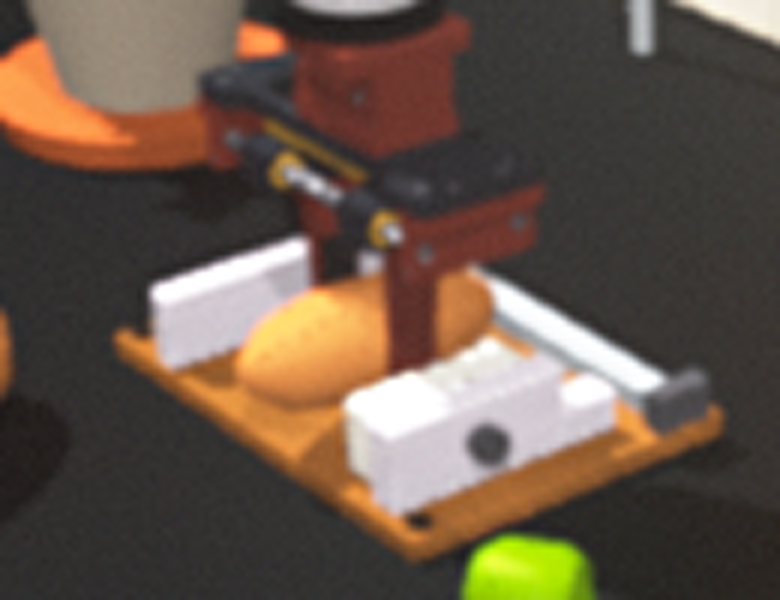

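View pics/gt4.png

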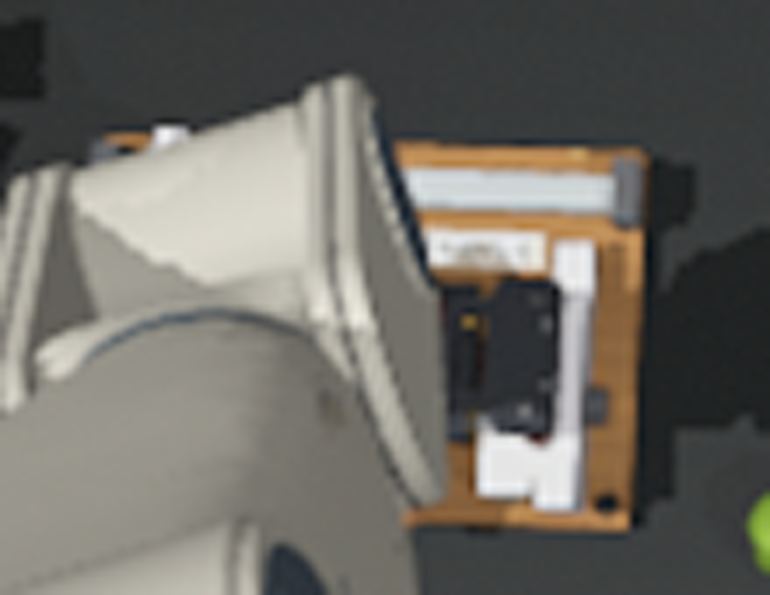

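The potato is over the bed, between the nose (crop 400,410) and the jaw (230,300), and both fingers have room. Now I lower it to touch.

>>> send_rows(rows=[[4,0.5,1,0],[4,0,0.5,0],[2,0,0,0],[0,0,0,0]])

```text
t: 8.53
ee_pos: [487.7, 164.3, 28.1]
orientation: [-1.159, 1.253, 1.179]
ft_force: [-1.0, 0.9, -3.0]
width: 49.7
```

>>> send_rows(rows=[[1,0,0,0],[1,0,0,0],[0,0,0,0]])

```text
t: 8.78
ee_pos: [487.9, 164.5, 26.2]
orientation: [-1.16, 1.252, 1.178]
ft_force: [-1.1, -0.6, -3.8]
width: 50.1
```

>>> send_rows(rows=[[1.5,0,0,0],[1.5,0,0,0],[0,0,0,0]])

```text
t: 9.03
ee_pos: [488.0, 164.5, 23.1]
orientation: [-1.16, 1.252, 1.178]
ft_force: [-0.3, 0.1, -1.7]
width: 49.9
```

>>> send_rows(rows=[[1.2,0,0,0],[1.2,0,0,0],[0,0,0,0]])

```text
t: 9.28
ee_pos: [488.0, 164.6, 20.9]
orientation: [-1.16, 1.252, 1.178]
ft_force: [-0.8, 1.0, 0.9]
width: 49.6
```

>>> send_rows(rows=[[0.5,0,0,0],[0,0,0,0],[0,0,0,0]])

```text
t: 9.53
ee_pos: [488.0, 164.6, 21.0]
orientation: [-1.16, 1.252, 1.178]
ft_force: [0.2, -0.4, -2.2]
width: 50.0
```

>>> send_rows(rows=[[0,0,0,0],[0,0,0,0],[0,0,0,0],[0,0,0,0]], fingers=0.65)

```text
t: 9.87
ee_pos: [488.8, 164.8, 21.1]
orientation: [-1.16, 1.25, 1.177]
ft_force: [0.4, -0.0, 0.2]
width: 56.8
```

```bash
python3 -c "
from h import *
go([588,256,170],86.75)
d=snap('side','side5');crop(d,160,120,290,220,6,'gs5')"
```

```text
t 9.87 p [488.8 164.8  21.1] F [ 0.41 -0.05  0.22] w 56.8 q6 -1.22
axes [[-0.017, -0.998, 0.058], [-0.002, 0.058, 0.998], [-1.0, 0.017, -0.003]]
zang 86.66 turn -0.0015 shift now-axes [-150.8  -91.2   96.4] after-turn axes [-150.8  -91.4   96.2] world d [ 99.2  91.2 148.9]
```

View pics/gs5.png

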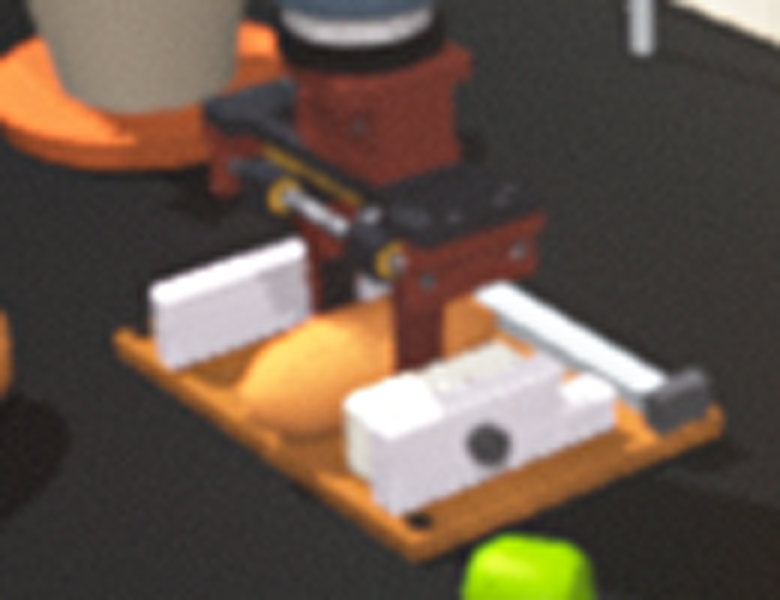

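>>> send_rows(rows=[[-5,0,0,0],[-10,0,0,0],[-18,0,0,0],[-25,0,0,0],[-25,0,0,0],[-18,0,0,0],[-8,0,0,0],[0,0,0,0]])

```text
t: 10.58
ee_pos: [490.2, 164.8, 138.4]
orientation: [-1.16, 1.251, 1.178]
ft_force: [-0.0, 0.2, -0.1]
width: 57.0
```

```bash
python3 -c "
from h import *
go([591.7,284,130],86.75)
d=snap('side','side6');crop(d,160,120,290,220,6,'gs6')"
```

```text
t 10.58 p [490.2 164.8 138.4] F [-0.02  0.18 -0.08] w 57.0 q6 -1.22
axes [[-0.018, -0.998, 0.058], [-0.002, 0.058, 0.998], [-1.0, 0.017, -0.003]]
zang 86.66 turn -0.0015 shift now-axes [  6.3 -94.5 124.9] after-turn axes [  6.3 -94.7 124.7] world d [101.5 119.2  -8.4]
```

View pics/gs6.png

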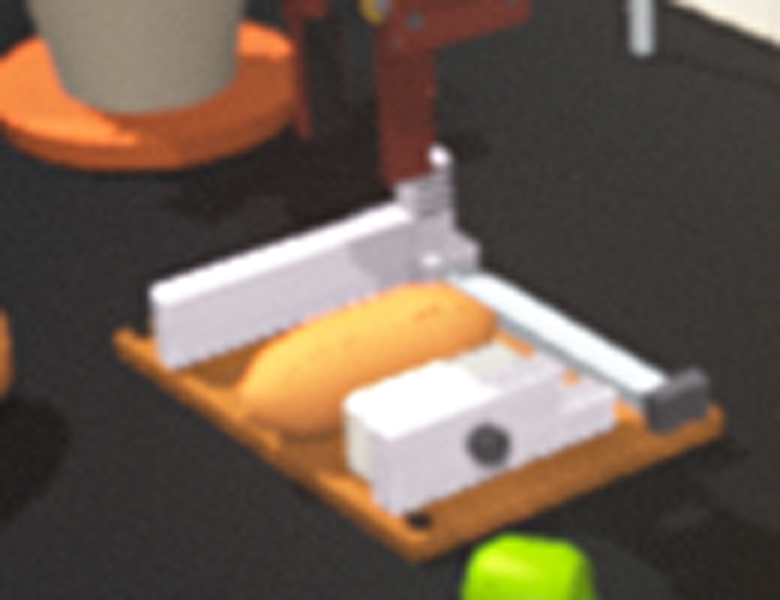

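The potato lies flat on the bed, lengthwise, between the jaw and the nose. Next I shut the fingers and move behind the thumb tab.

>>> send_rows(rows=[[0,-8,10,0],[0,-16,21,0],[0,-20,26,0],[0,-20,26,0],[0,-15,20,0],[0,-8,10,0],[0,0,0,0],[0,0,0,0]], fingers=0.0)

```text
t: 11.3
ee_pos: [580.7, 274.2, 124.8]
orientation: [-1.156, 1.267, 1.184]
ft_force: [-0.3, 0.8, 0.1]
width: 7.2
```

```bash
python3 -c "
from h import *
go([591.7,284,48],86.75)"
```

```text
t 11.3 p [580.7 274.2 124.8] F [-0.33  0.76  0.12] w 7.2 q6 -1.1
axes [[-0.032, -0.998, 0.06], [-0.008, 0.06, 0.998], [-0.999, 0.031, -0.01]]
zang 86.59 turn -0.0029 shift now-axes [ 76.3 -12.9  11.2] after-turn axes [ 76.3 -12.9  11.2] world d [ 11.    9.8 -76.8]
```

>>> send_rows(rows=[[0,-7,7,0],[0,-4,4,0],[0,-1,1,0],[0,0,0,0],[0,0,0,0]])

```text
t: 11.72
ee_pos: [591.0, 283.1, 121.6]
orientation: [-1.155, 1.274, 1.185]
ft_force: [-0.6, 0.7, 0.2]
width: -0.2
```

```bash
python3 -c "
from h import *
go([591.7,284,48],86.75)
d=pickle.load(open('side6.pkl','rb'))
P=cloud(snap('top','top7'))
"
```

```text
t 11.72 p [591.  283.1 121.6] F [-0.61  0.75  0.15] w -0.2 q6 -1.09
axes [[-0.038, -0.997, 0.061], [-0.011, 0.061, 0.998], [-0.999, 0.037, -0.013]]
zang 86.5 turn -0.0044 shift now-axes [73.5 -3.3  1.9] after-turn axes [73.5 -3.3  1.9] world d [  0.7   0.9 -73.6]
```

>>> send_rows(rows=[[8,-1,0.5,-0.004],[14,-1,0.5,0],[16,-1,0.5,0],[16,0,0,0],[11,0,0,0],[5,0,0,0],[0,0,0,0],[0,0,0,0]])

```text
t: 12.43
ee_pos: [590.4, 282.2, 44.7]
orientation: [-1.157, 1.273, 1.188]
ft_force: [0.0, -1.2, 0.2]
width: 0.4
```

```bash
python3 -c "
from h import *
go([591.7,284,48],86.75)
d=snap('side','side8');crop(d,160,120,290,220,6,'gs8')
d=snap('top','top8');crop(d,140,170,250,255,7,'gt8')"
```

```text
t 12.43 p [590.4 282.2  44.7] F [ 0.02 -1.21  0.21] w 0.4 q6 -1.09
axes [[-0.039, -0.998, 0.057], [-0.011, 0.058, 0.998], [-0.999, 0.038, -0.014]]
zang 86.71 turn -0.0008 shift now-axes [-3.4 -1.   1.8] after-turn axes [-3.4 -1.   1.8] world d [1.3 1.8 3.3]
```

View pics/gs8.png

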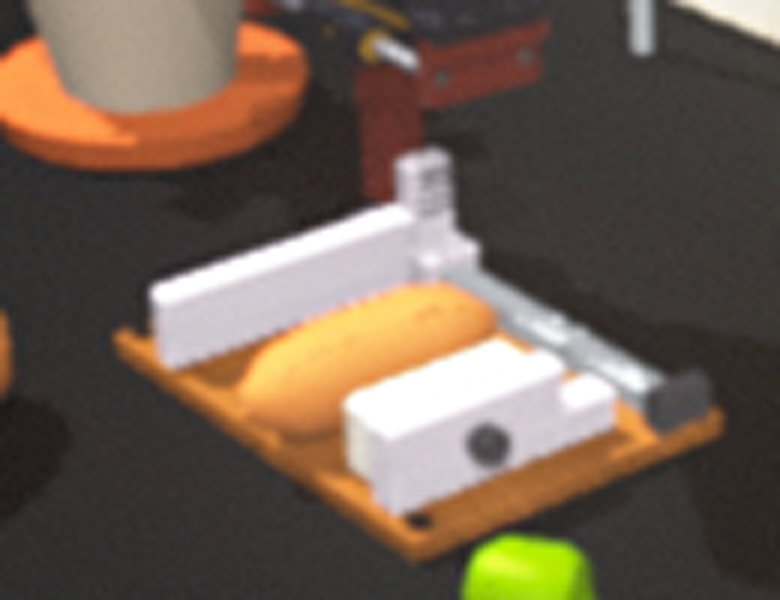

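View pics/gt8.png

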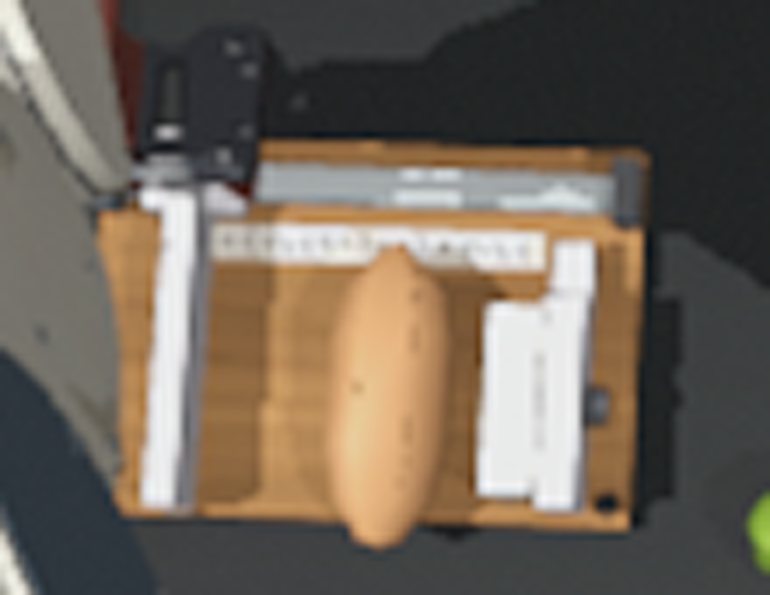

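```bash
cat > pm.py <<'E'
from h import *
def pot(d):
    P=cloud(d)[165:260,140:250].reshape(-1,3);hs=cv2.cvtColor(d['img'],cv2.COLOR_RGB2HSV)[165:260,140:250].reshape(-1,3)
    a=np.radians(-3.25);X=np.array([np.cos(a),np.sin(a)]);Y=np.array([-np.sin(a),np.cos(a)]);o=np.array([485.6,176.3])
    q=np.c_[(P[:,:2]-o)@X,(P[:,:2]-o)@Y,P[:,2]]
    m=(q[:,2]>22)&(q[:,2]<80)&(hs[:,0]<25)&(hs[:,1]>60)&(abs(q[:,1])<75)&(q[:,0]<85)
    t=q[m];print('pot',m.sum(),cv2.minAreaRect(t[:,:2].astype(np.float32)),np.percentile(t,[1,50,99],axis=0).round(1).tolist())
    w=(q[:,2]>46)&(q[:,2]<62)&(hs[:,1]<60)&(q[:,0]<45)&(q[:,0]>-60)
    s=q[w];s=s[s[:,1]<110]
    y=np.sort(s[:,1]);
    for lo,hi in((-55,-20),(-20,15),(15,45)):
        yy=np.sort(s[(s[:,0]>lo)&(s[:,0]<hi),1]);g=np.argmax(np.diff(yy));print('gap',lo,yy[g].round(1),yy[g+1].round(1))
E
python3 -c "
from pm import *
pot(pickle.load(open('top8.pkl','rb')))"
```

```text
pot 608 ((10.37448501586914, -5.820472717285156), (128.37234497070312, 98.7947998046875), 43.88725662231445) [[-62.0, -39.1, 30.7], [-0.7, -17.7, 55.7], [62.4, 9.9, 66.3]]
gap -55 -58.9 74.4
gap -20 -58.0 74.1
gap 15 -59.2 73.4
```

>>> send_rows(rows=[[0,0,-2,0],[0,0,-3,0],[0,0,-2,0],[0,0,-1.5,0],[0,0,-1.5,0],[0,0,-1.5,0],[0,0,-1.5,0]])

```text
t: 13.12
ee_pos: [592.2, 269.7, 49.2]
orientation: [-1.157, 1.265, 1.185]
ft_force: [-0.2, 3.0, -2.2]
width: 0.6
```

>>> send_rows(rows=[[0,0,-2,0],[0,0,-2,0],[0,0,-2,0],[0,0,-2,0],[0,0,-2,0],[0,0,-2,0]])

```text
t: 13.62
ee_pos: [591.6, 258.2, 49.2]
orientation: [-1.156, 1.263, 1.186]
ft_force: [0.4, 3.7, -0.1]
width: 0.6
```

>>> send_rows(rows=[[0,0,-3,0],[0,0,-4,0],[0,0,-4,0],[0,0,-4,0],[0,0,-4,0],[0,0,-4,0],[0,0,-4,0],[0,0,-3,0],[0,0,-2,0],[0,0,-1.5,0]])

```text
t: 14.45
ee_pos: [589.6, 220.4, 49.4]
orientation: [-1.156, 1.263, 1.185]
ft_force: [0.3, 3.3, -0.9]
width: 0.2
```

```bash
python3 -c "
from pm import *
go([591.7,284,48],86.75)
d=snap('top','top9');crop(d,140,170,250,255,7,'gt9');pot(d)"
```

```text
t 14.45 p [589.6 220.4  49.4] F [ 0.33  3.29 -0.87] w 0.2 q6 -1.18
axes [[-0.031, -0.998, 0.058], [-0.006, 0.058, 0.998], [-1.0, 0.03, -0.007]]
zang 86.66 turn -0.0016 shift now-axes [ 0.9  1.6 63.6] after-turn axes [ 0.9  1.5 63.6] world d [ 2.1 63.6 -1.4]
pot 611 ((1.0106315612792969, -13.774139404296875), (62.44572830200195, 128.49208068847656), 75.82978057861328) [[-61.7, -39.0, 29.0], [-1.3, -17.3, 55.6], [62.8, 10.2, 66.4]]
gap -55 -59.2 23.1
gap -20 -58.2 23.8
gap 15 -58.5 23.7
```

View pics/gt9.png

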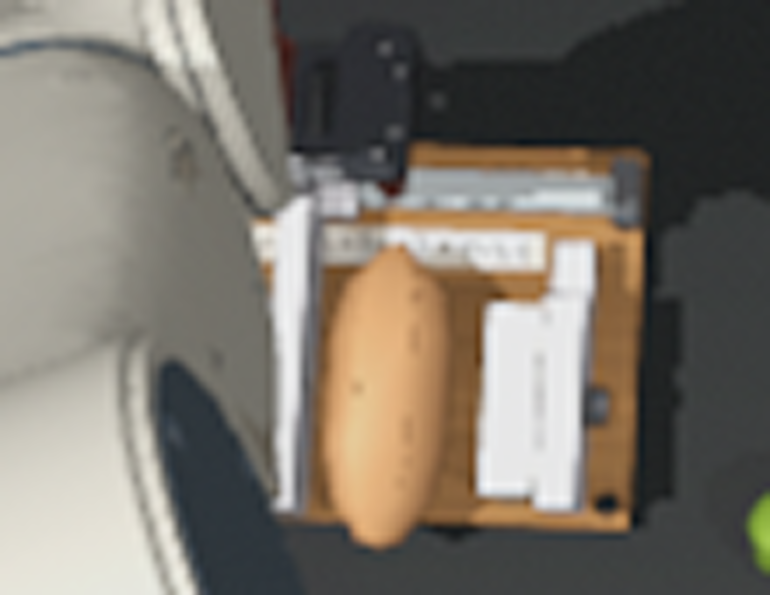

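The jaw is square at y≈24 mm, about 14 mm from the potato. I continue slowly.

>>> send_rows(rows=[[0,0,-1.5,0],[0,0,-2,0],[0,0,-2,0],[0,0,-2,0],[0,0,-1.5,0],[0,0,-1.5,0],[0,0,-1.2,0],[0,0,-1.2,0],[0,0,-1.2,0],[0,0,-1.2,0]])

```text
t: 15.33
ee_pos: [588.7, 204.6, 49.5]
orientation: [-1.156, 1.262, 1.186]
ft_force: [0.8, 5.0, -3.2]
width: 0.3
```

>>> send_rows(rows=[[0,0,-1.2,0],[0,0,-1.2,0],[0,0,-1.2,0],[0,0,-1.2,0],[0,0,-1.2,0],[0,0,-1.2,0]])

```text
t: 15.83
ee_pos: [588.3, 197.4, 49.5]
orientation: [-1.156, 1.261, 1.186]
ft_force: [-0.4, 5.1, -2.4]
width: 0.6
```

```bash
python3 -c "
from pm import *
go([591.7,284,48],86.75)
d=snap('top','top10');crop(d,140,170,250,255,7,'gt10');pot(d)"
```

```text
t 15.83 p [588.3 197.4  49.5] F [-0.43  5.11 -2.41] w 0.6 q6 -1.22
axes [[-0.03, -0.998, 0.058], [-0.004, 0.058, 0.998], [-1.0, 0.03, -0.005]]
zang 86.69 turn -0.0011 shift now-axes [ 1.1  1.6 86.7] after-turn axes [ 1.1  1.5 86.7] world d [ 3.4 86.6 -1.5]
pot 623 ((0.8877334594726562, -23.447439193725586), (132.24951171875, 51.913700103759766), 0.1471630483865738) [[-61.9, -48.9, 28.8], [-1.1, -26.4, 55.0], [63.0, 1.8, 65.8]]
gap -55 -58.9 0.0
gap -20 -58.4 2.8
gap 15 -58.9 1.1
```

View pics/gt10.png

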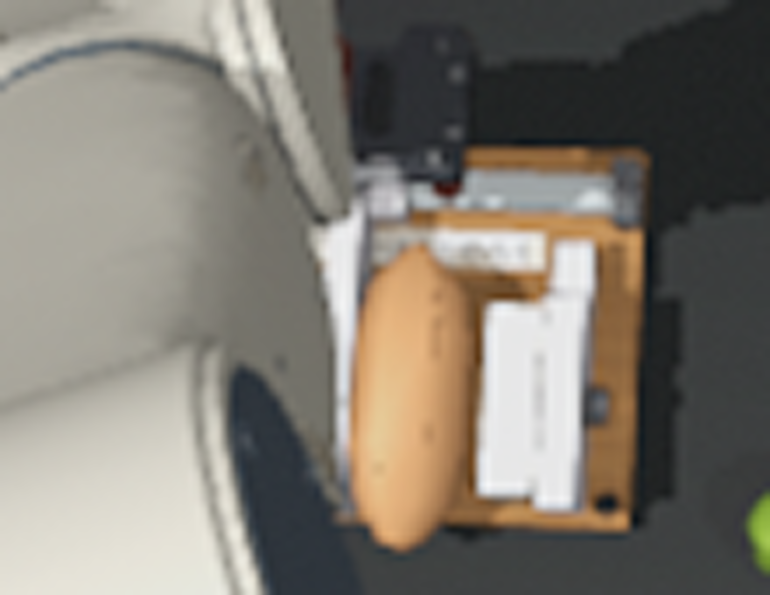

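```bash
python3 -c "
from pm import *
d=snap('side','side10');crop(d,160,120,290,220,6,'gs10')"
```

```text
(no output)
```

View pics/gs10.png

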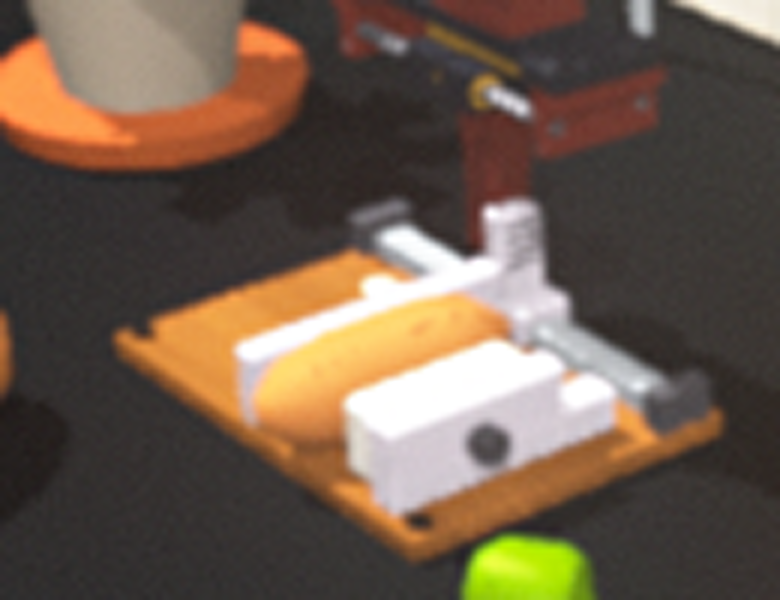

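The potato slides flat ahead of the jaw, which stays square. About 9 mm remains to the nose.

>>> send_rows(rows=[[0,0,-1,0],[0,0,-1,0],[0,0,-1,0],[0,0,-1,0],[0,0,-1,0]])

```text
t: 16.35
ee_pos: [588.1, 191.9, 49.5]
orientation: [-1.155, 1.261, 1.186]
ft_force: [0.9, 4.3, -2.6]
width: 0.4
```

>>> send_rows(rows=[[0,0,-0.6,0],[0,0,-0.6,0]])

```text
t: 16.52
ee_pos: [588.0, 190.5, 49.5]
orientation: [-1.155, 1.261, 1.186]
ft_force: [0.6, 4.7, -3.1]
width: 0.4
```

>>> send_rows(rows=[[0,0,-0.5,0],[0,0,-0.5,0]])

```text
t: 16.68
ee_pos: [587.9, 189.4, 49.5]
orientation: [-1.155, 1.261, 1.186]
ft_force: [0.5, 4.7, -2.3]
width: 0.1
```

>>> send_rows(rows=[[0,0,-0.4,0],[0,0,-0.4,0]])

```text
t: 16.85
ee_pos: [587.9, 188.5, 49.5]
orientation: [-1.155, 1.261, 1.186]
ft_force: [1.0, 5.0, -2.1]
width: 0.3
```

>>> send_rows(rows=[[0,0,-0.4,0],[0,0,-0.4,0]])

```text
t: 17.02
ee_pos: [587.9, 187.9, 49.5]
orientation: [-1.155, 1.261, 1.186]
ft_force: [1.2, 7.5, -3.0]
width: 0.0
```

>>> send_rows(rows=[[0,0,-0.3,0],[0,0,-0.3,0]])

```text
t: 17.18
ee_pos: [587.9, 187.9, 49.6]
orientation: [-1.154, 1.26, 1.186]
ft_force: [0.3, 7.3, -3.0]
width: 0.1
```

>>> send_rows(rows=[[0,0,-0.4,0]])

```text
t: 17.27
ee_pos: [587.9, 187.9, 49.6]
orientation: [-1.154, 1.26, 1.186]
ft_force: [0.7, 7.1, -2.3]
width: 0.2
```

>>> send_rows(rows=[[0,0,-0.5,0]])

```text
t: 17.35
ee_pos: [587.9, 187.9, 49.6]
orientation: [-1.153, 1.259, 1.186]
ft_force: [0.5, 7.0, -3.8]
width: 0.4
```

>>> send_rows(rows=[[0,0,-0.8,0]])

```text
t: 17.43
ee_pos: [588.0, 187.7, 49.6]
orientation: [-1.153, 1.258, 1.186]
ft_force: [-0.4, 8.1, -3.6]
width: 0.8
```

>>> send_rows(rows=[[0,0,-0.8,0]])

```text
t: 17.52
ee_pos: [588.0, 187.7, 49.6]
orientation: [-1.152, 1.257, 1.186]
ft_force: [0.5, 9.9, -3.3]
width: 0.8
```

>>> send_rows(rows=[[0,0,-0.9,0]])

```text
t: 17.6
ee_pos: [588.0, 187.7, 49.6]
orientation: [-1.151, 1.256, 1.186]
ft_force: [0.6, 9.1, -3.3]
width: 0.6
```

>>> send_rows(rows=[[0,0,-0.95,0]])

```text
t: 17.68
ee_pos: [588.0, 187.7, 49.6]
orientation: [-1.15, 1.255, 1.186]
ft_force: [0.5, 9.8, -2.9]
width: 0.7
```

>>> send_rows(rows=[[0,0,-1.15,0],[0,0,-1.15,0]])

```text
t: 17.85
ee_pos: [588.1, 187.6, 49.7]
orientation: [-1.147, 1.253, 1.187]
ft_force: [0.7, 11.9, -4.2]
width: 0.2
```

>>> send_rows(rows=[[0,0,-1.15,0],[0,0,-1.15,0]])

```text
t: 18.02
ee_pos: [588.1, 187.7, 49.7]
orientation: [-1.145, 1.25, 1.187]
ft_force: [0.3, 11.1, -4.1]
width: 0.8
```

>>> send_rows(rows=[[0,0,-1.12,0],[0,0,-1.12,0],[0,0,-1.12,0]])

```text
t: 18.27
ee_pos: [588.1, 187.8, 49.8]
orientation: [-1.141, 1.246, 1.188]
ft_force: [-0.0, 10.7, -3.8]
width: 0.4
```

>>> send_rows(rows=[[0,0,-1.12,0],[0,0,-1.12,0],[0,0,-1.12,0]])

```text
t: 18.52
ee_pos: [588.2, 187.9, 49.8]
orientation: [-1.138, 1.242, 1.189]
ft_force: [0.5, 10.5, -2.6]
width: 0.4
```

>>> send_rows(rows=[[0,0,-1.12,0],[0,0,-1.12,0]])

```text
t: 18.68
ee_pos: [588.2, 188.0, 49.9]
orientation: [-1.136, 1.239, 1.189]
ft_force: [0.3, 11.3, -3.7]
width: 0.5
```

>>> send_rows(rows=[[0,0,0.5,0],[0,0,1,0],[0,0,2,0],[0,0,4,0],[0,0,6,0],[0,0,6,0],[0,0,4,0],[0,0,0,0]])

```text
t: 19.35
ee_pos: [589.1, 211.0, 50.7]
orientation: [-1.138, 1.243, 1.189]
ft_force: [-0.5, -0.1, -0.1]
width: 0.2
```

```bash
python3 -c "
from pm import *
go([591.7,224,150],86.75)
d=snap('side','side11');crop(d,160,120,290,220,6,'gs11')"
```

```text
t 19.35 p [589.1 211.   50.7] F [-0.52 -0.15 -0.12] w 0.2 q6 -1.22
axes [[-0.024, -0.998, 0.063], [0.019, 0.062, 0.998], [-1.0, 0.025, 0.017]]
zang 86.4 turn -0.0062 shift now-axes [-99.1   0.8  14.8] after-turn axes [-99.1   0.7  14.8] world d [ 2.6 13.  99.3]
```

View pics/gs11.png

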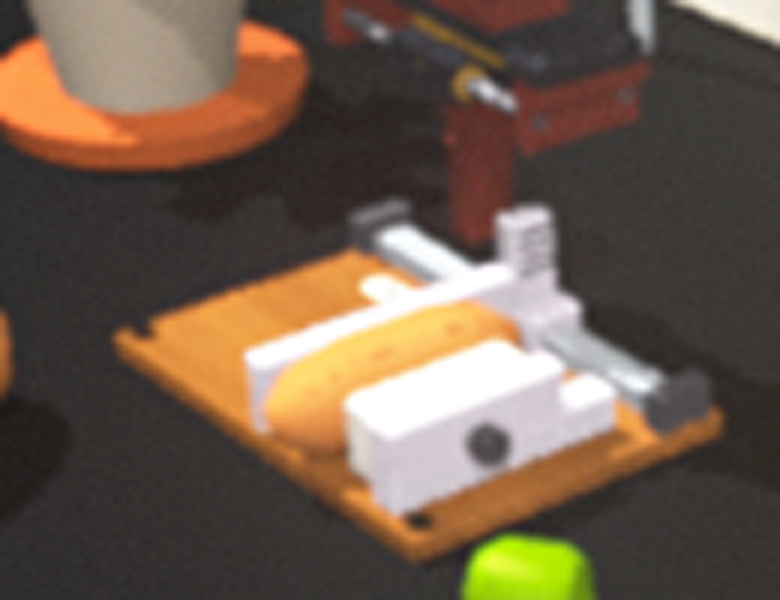

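Hand off, and the jaw has stayed closed on the potato. I raise the tool and check from above.

>>> send_rows(rows=[[-8,0,1,0],[-18,0,2,0],[-25,0,2,0],[-25,0,4,0],[-20,0,10,0],[-10,0,20,0],[0,0,30,0],[0,0,30,0],[0,0,30,0],[0,0,20,0]])

```text
t: 20.23
ee_pos: [601.6, 357.7, 170.1]
orientation: [-1.133, 1.248, 1.184]
ft_force: [0.1, -0.3, -0.5]
width: 0.5
```

>>> send_rows(rows=[[0,0,10,0],[0,0,0,0],[0,0,0,0]])

```text
t: 20.48
ee_pos: [602.0, 371.8, 171.8]
orientation: [-1.136, 1.243, 1.187]
ft_force: [-0.6, 0.2, -0.9]
width: 0.3
```

```bash
python3 -c "
from pm import *
go([591.7,224,150],86.75)
d=snap('top','top12');crop(d,140,170,250,255,7,'gt12');pot(d);snap('side','side12')"
```

```text
t 20.48 p [602.  371.8 171.8] F [-0.56  0.25 -0.85] w 0.3 q6 -1.0
axes [[-0.023, -0.998, 0.066], [0.019, 0.065, 0.998], [-1.0, 0.024, 0.018]]
zang 86.24 turn -0.009 shift now-axes [ 1.920e+01  1.000e-01 -1.485e+02] after-turn axes [  19.2    1.4 -148.5] world d [ -10.3 -147.8  -21.8]
pot 572 ((1.4765853881835938, -31.141048431396484), (132.8056182861328, 48.104156494140625), 0.3860785663127899) [[-62.1, -54.4, 35.7], [-1.2, -33.8, 55.9], [63.8, -7.8, 66.6]]
gap -55 -55.9 -8.6
gap -20 -55.0 -7.7
gap 15 -55.5 -8.2
```

View pics/gt12.png

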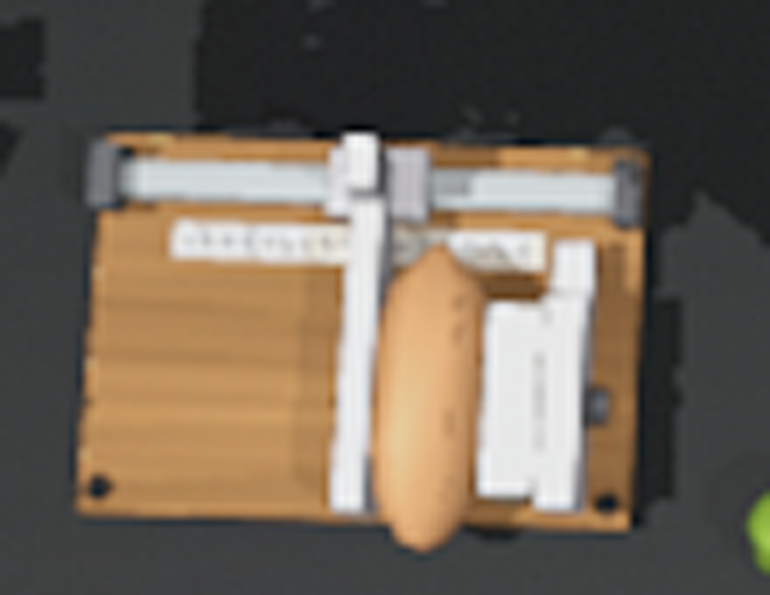

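View pics/side12.png

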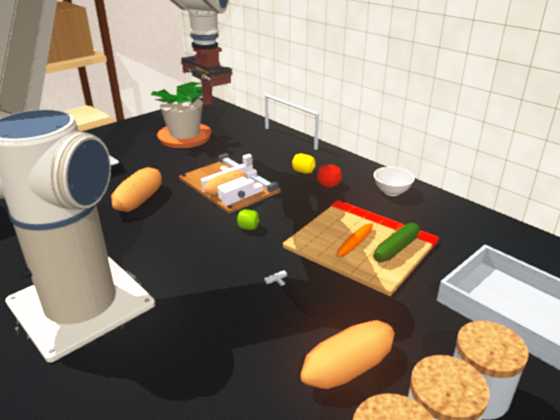

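```bash
python3 -c "
from h import *
ctrl.close_job();print(ctrl.get_obs()['t'])"
```

```text
the job is handed in; nothing more can be done
the job is handed in; nothing more can be done
```

The sweet potato is nipped between the stop's nose and the sliding jaw, with the jaw left closed and my hand off. I handed the job in at about 20.6 s; it gives no verdict.

**What I did:** I picked up the smallest of the three potato lookalikes, the one on the board. I laid it lengthwise on the gauge bed about 20 mm clear of the nose and let go. Then I pushed the thumb tab with shut fingers until the potato met the nose.

**Pressing force:** I held 10.5–11.9 N at the wrist for about 0.9 s. Drag while sliding measured about 3–3.7 N, so roughly 7–8.5 N was on the potato. That is inferred from the wrist reading, not measured directly. The one-off peak of 11.9 N would be about 8.5–9 N on the potato, under the 12 N limit.

**Last checks:**
- **Position:** the potato's centre is about 1 mm from x = 0, and it lies within 0.4° of square.
- **Thickness:** the jaw face is at y ≈ -8 mm and the nose at about -58.5 mm, so the gap is about 50 mm, matching the potato.
- **Jaw:** it reads square along its length to within the roughly 1 mm depth noise.
- **Other things:** the final picture shows nothing else moved.

**One disagreement:** with the potato against it, the nose edge read about -55.5 mm instead of -58.5 mm. I put this down to mixed-colour pixels beside the potato, since the force rise and the jaw position both fit contact. The tool also drifted in tilt by up to 2°, with no visible effect.

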